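# Turn up the heat under the cezve

### The arm

A 6-joint arm with a two-finger parallel gripper is mounted at the origin on the work surface. World frame = base frame: x ahead of the robot, y to its left, z up, the work surface at z = 0. Lengths are in m, angles in rad, forces in N, time in s.
With the tool pointing down it reaches from about 0.325 to 0.775 m from the base axis. Payload 9.3 kg.
Tool frame: the origin (TCP) lies midway between the tips of the shut fingers; the grasp point (between the pads) lies 19 mm behind it; z points along the fingers, y is the line along which they close (so a half turn about z gives the same grasp; the last joint's range is limited). The gripper opens to 85 mm and grips with 20 to 120 N. Pads are 22 mm wide; open, the fingers measure 114 mm over their backs; the gripper's body (76 mm by 85 mm) begins 54 mm behind the grasp point. The pads swing forward as they close: fully open they stand 13 mm farther back than shut.
Start: joints at [-1.453, 0.259, 0.021, 1.334, 0, 1.418], TCP at [0.147, -0.53, 0.231] pointing down, gripper open.
Joint ranges: [-3.04, 3.04], [-0.91, 1.82], [-1.04, 1.36], [-1.92, 1.95], [-1.52, 1.45], [-3.14, 3.14]. Speed limits (rad/s): [2.22, 2.22, 2.79, 3.14, 3.14, 3.14].

### API

Orientations are given as a unit quaternion [w, x, y, z].
In Python, from plant import telemetry, eyes, order gives the robot as it stands. The module is installed in compiled form; this text tells all that it offers.
- The arm moves only by the shell command python3 -m inch 'ROWS' [OPENING] [FORCE]. ROWS is a JSON object of lists of equal length, an entry for each row: "dp": the shift along the tool's x, y, z in cm, a list of three; "delta_rot": the turn, a rotation vector about the tool's x, y, z in rad, a list of three. In form: {"dp": [[dx, dy, dz], ...], "delta_rot": [[ax, ay, az], ...]}. A call has 1 to 8 rows; each row is the pose to reach, as a shift and turn from the pose commanded when the call began, along the tool's axes at that moment; what a row does not reach only later rows make up. A row lasts 1/10 s, in which the tool goes at most 50 mm and 8.59 degrees, less where a joint would pass 70% of its speed; a pose out of reach is approached as far as the arm can. A call with a gripper value outside its range is refused whole. OPENING is the finger opening in cm, from 0 to 8.54, set as the call begins (- or left out, the last holds). The fingers move at their own pace and stop on an object; FORCE is the grip in N (left out, the last holds). Time passes only in rows, so rows that repeat a pose let the fingers close. It gives the time, the measured TCP pose, the force, the opening and the grip force at its end, in the units of the state.
- telemetry.observe(): the state, without advancing time (a new reading comes with each control period).
- eyes.camera(name): name is "scene" or "top"; returns the picture (400x640x3 uint8, blue, green, red); there is no depth.
- eyes.get_calibration(name): a dict with "mtx" (3x3 intrinsics, pixels), "cam_to_world" (4x4, takes a point from camera to world coordinates). Camera axes: x right, y up, looking along -z (the intrinsics and any distortion apply to the point x, -y, -z); pixel columns grow to the right and rows downward; lengths in m; the calibration is good to about 2 mm. A picture is of the moment at which its call begins. get_calibration takes no time and is no camera call.
- order.sign_off(): hands the job in; it is judged then, once.
The state is a dict: "time_s": time; "qpos": joint angles; "joint_vel": joint speeds; "joint_efforts": joint torques, N m; "tcp_pos": TCP position; "orientation": TCP orientation; "force": force on the tool from outside, world axes, zero at the start; "ft_torque": the same for the moment, N m; "gripper_width": finger opening in m; "grip_force": force on a finger pad.
Only numpy, scipy, OpenCV 4.12 (cv2) and the standard library are available. Lean on these libraries where they do the work, as an engineer would, in place of code of your own. Each camera call takes 0.05 s, during which the arm holds its last target. There are 200 camera calls.

### The job

Turn up the heat under the cezve: on the touch bar in front of the ring where the cezve stands, set a closed fingertip down lightly on the low end (short ticks) and draw it along the bar to the high end (long ticks) in one stroke, lifting off only there. Press gently, keep off the other bar, grasp nothing, and leave the cezve, the pan and everything else on the counter standing where they are.

Things in the scene. Friction and masses are not known exactly. Their poses are not given: they have to be found in the camera images.
- hob: flat induction hob fixed on the counter, steel sides, black top: 320 mm deep (its x, away from the robot at yaw 0), 540 mm wide (its y, to the left), top 55 mm above the counter. Origin: centre of its underside. Two white cooking rings, 156 mm across, centred at x +60, y +130 (left) and -130 mm (right). At x -120 lie two aluminium touch bars, one in front of each ring
- cezve: stainless steel coffee pot with a narrow waist, 86 mm across at most, 85 mm tall, loose, standing on one of the two rings (left or right, changes from start to start). Origin: centre of its underside. A thin dark wooden handle, rising to 106 mm above its foot, sticks out 171 mm along its x axis, roughly away from the robot
- left_bar (a joint): how far the left touch bar is pressed down, in m: 0 is up, 0.008 is its stop. The whole bar sinks level wherever it is touched and springs back by itself: it gives from about 1.5 N, 4.5 N at 4 mm, 7 N at the stop. Its flat top stands 10 mm above the hob's top when up, 2 mm above it at the stop
- left_mid (a point): middle of the top face of the left touch bar (192 mm long, 24 mm wide); y along the bar to the left, z up; sinks with the bar. Behind the bar, nine white ticks: short (4 mm, low heat) at its inner end near the hob's middle, growing to long (26 mm, high heat) at its outer end, so this bar rises to the left
- left_1 (a point): zone 1 of 4 of the left touch bar, counted from the low (inner) end to the high (outer) end: 48 mm of its length, 24 mm wide, flush with its neighbours. This point: centre of its top face; y along the bar to the left
- left_2 (a point): zone 2 of 4 of the left touch bar, counted from the low (inner) end to the high (outer) end: 48 mm of its length, 24 mm wide, flush with its neighbours. This point: centre of its top face; y along the bar to the left
- left_3 (a point): zone 3 of 4 of the left touch bar, counted from the low (inner) end to the high (outer) end: 48 mm of its length, 24 mm wide, flush with its neighbours. This point: centre of its top face; y along the bar to the left
- left_4 (a point): zone 4 of 4 of the left touch bar, counted from the low (inner) end to the high (outer) end: 48 mm of its length, 24 mm wide, flush with its neighbours. This point: centre of its top face; y along the bar to the left
- right_bar (a joint): how far the right touch bar is pressed down, in m: 0 is up, 0.008 is its stop. The whole bar sinks level wherever it is touched and springs back by itself: it gives from about 1.5 N, 4.5 N at 4 mm, 7 N at the stop. Its flat top stands 10 mm above the hob's top when up, 2 mm above it at the stop
- right_mid (a point): middle of the top face of the right touch bar (192 mm long, 24 mm wide); y along the bar to the left, z up; sinks with the bar. Behind the bar, nine white ticks: short (4 mm, low heat) at its inner end near the hob's middle, growing to long (26 mm, high heat) at its outer end, so this bar rises to the right
- right_1 (a point): zone 1 of 4 of the right touch bar, counted from the low (inner) end to the high (outer) end: 48 mm of its length, 24 mm wide, flush with its neighbours. This point: centre of its top face; y along the bar to the left
- right_2 (a point): zone 2 of 4 of the right touch bar, counted from the low (inner) end to the high (outer) end: 48 mm of its length, 24 mm wide, flush with its neighbours. This point: centre of its top face; y along the bar to the left
- right_3 (a point): zone 3 of 4 of the right touch bar, counted from the low (inner) end to the high (outer) end: 48 mm of its length, 24 mm wide, flush with its neighbours. This point: centre of its top face; y along the bar to the left
- right_4 (a point): zone 4 of 4 of the right touch bar, counted from the low (inner) end to the high (outer) end: 48 mm of its length, 24 mm wide, flush with its neighbours. This point: centre of its top face; y along the bar to the left
- milk_pan: steel saucepan 120 mm across, 55 mm tall, black handle 197 mm out along its x axis, roughly away from the robot; loose, on the other ring. Origin: centre of its underside
- spoon: wooden spoon 180 mm long, lying on the hob between the rings, along its x axis; leave alone
- saucer_a: white saucer, 116 mm across, 16 mm high, on the counter just left of the hob; origin centre of underside
- cup_a: white cup, 64 mm across, 55 mm tall, standing on saucer_a; origin centre of underside
- saucer_b: white saucer like saucer_a, on the counter just right of the hob, behind the sugar jar
- cup_b: white cup like cup_a, standing on saucer_b
- sugar_jar: glass jar with closed steel lid, 84 mm across, 115 mm tall, on the counter just right of the hob; origin centre of underside
Things that resemble listed ones, but are neither listed nor needed, are in the scene too. Leave any yellow look-alike of the cup_b alone.

How it is judged:
By the outcome, as a careful person would: the job done as asked, in the order asked, and still so for the second after the job is handed in, with the robot touching nothing.
It also fails if it takes over 40 s, if anything falls off the work surface, if the arm or the gripper's body presses on something with over 40 N, if the wrist force passes 120 N, or if a joint passes its speed limit or range.

## Working session

There is one attempt and no reset: what is moved stays moved. The work goes in short steps, Python scripts to look and compute and a shell command to move; the robot and the scene stay as the last step left them, time stands still between calls to the robot, and variables do not carry over. Pictures are saved under pics/ and viewed, at most 10 in all, crops included, and the job is handed in when it is done.

```bash
mkdir -p pics; python3 - <<'E'
from plant import telemetry, eyes
import cv2
for n in("scene","top"):
    cv2.imwrite(f"pics/{n}0.png",eyes.camera(n)); c=eyes.get_calibration(n); print(n,c)
s=telemetry.observe(); print(s)
E
```

```text
scene {'mtx': array([[489.38137967,   0.        , 317.45602876],
       [  0.        , 489.38137967, 196.46791383],
       [  0.        ,   0.        ,   1.        ]]), 'cam_to_world': array([[-0.52150292, -0.61986006,  0.5863516 ,  1.4797211 ],
       [ 0.85306276, -0.39314965,  0.34309952,  0.51510225],
       [ 0.01785024,  0.67912212,  0.73380823,  1.24016341],
       [ 0.        ,  0.        ,  0.        ,  1.        ]])}
top {'mtx': array([[454.32997984,   0.        , 321.29164002],
       [  0.        , 454.32997984, 201.52206838],
       [  0.        ,   0.        ,   1.        ]]), 'cam_to_world': array([[ 1.55501644e-02,  9.96831636e-01, -7.80056492e-02,
         4.38384973e-01],
       [-9.99876194e-01,  1.56904518e-02,  1.18580596e-03,
        -3.08045107e-02],
       [ 2.40599277e-03,  7.79775521e-02,  9.96952212e-01,
         1.24858696e+00],
       [ 0.00000000e+00,  0.00000000e+00,  0.00000000e+00,
         1.00000000e+00]])}
{'time_s': 0.1, 'qpos': array([-1.45260237e+00,  2.59094540e-01,  2.08237752e-02,  1.33370641e+00,
        3.53305253e-06,  1.41819666e+00]), 'joint_vel': array([ 2.59080116e-03, -3.20627477e-03,  1.98458343e-03,  1.10122196e-03,
        1.30200225e-06, -6.30916897e-04]), 'joint_efforts': array([ 3.72135502e-03, -5.56693125e+01,  3.45070910e+01,  1.16173868e-02,
       -2.23965449e-04,  5.06001129e-06]), 'tcp_pos': array([ 0.14708807, -0.52969282,  0.23074363]), 'orientation': array([-5.90307032e-04,  9.90847673e-01,  1.34983479e-01,  1.19227550e-05]), 'force': array([0.40474443, 0.69148499, 0.30416069]), 'ft_torque': array([ 0.00282949, -0.008385  , -0.0045847 ]), 'grip_force': 0.0, 'gripper_width': 0.08513325852842678}
```

View pics/scene0.png

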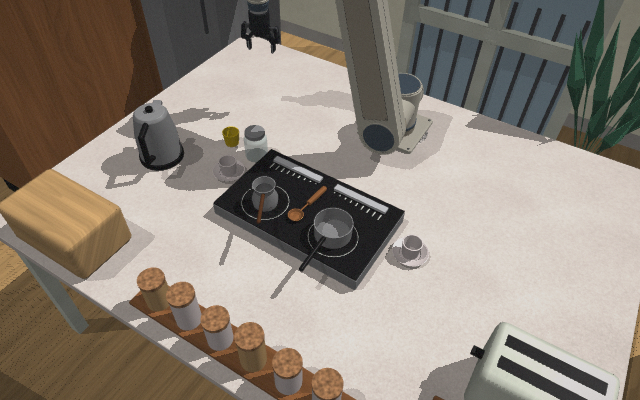

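View pics/top0.png

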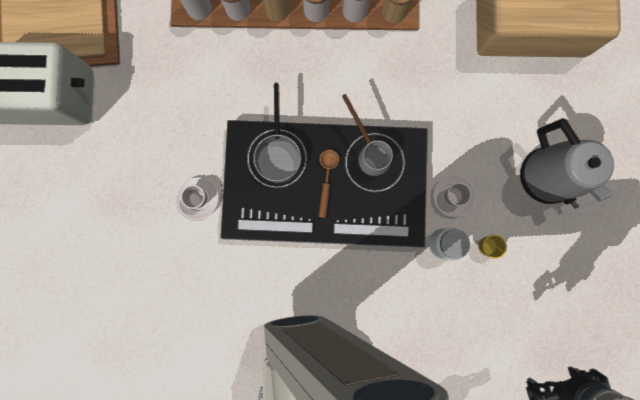

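The cezve stands on the right ring (top picture, about 376,157), with its thin wooden handle going up and left. The steel pan with the black handle is on the left ring (277,158). Two things could be taken for the target:
- **Left bar:** (238–312, 226), in front of the pan.
- **Right bar:** (334–408, 230), in front of the cezve.

I choose the right bar. Its short ticks are at the inner end (about 338) and its long ticks at the outer end (about 405). I'll check this in a close crop.

```bash
python3 - <<'E'
import cv2
im=cv2.imread("pics/top0.png"); c=im[130:255,310:470]
cv2.imwrite("pics/crop1.png",cv2.resize(c,None,fx=5,fy=4.0+1,interpolation=cv2.INTER_CUBIC)[:600])
E
cat > h.py <<'E'
import numpy as np
from plant import eyes
def px(n,u,v,z):
    c=eyes.get_calibration(n); M=c["cam_to_world"]; d=np.linalg.inv(c["mtx"])@[u,v,1]; d=M[:3,:3]@[d[0],-d[1],-d[2]]
    o=M[:3,3]; return o+d*(z-o[2])/d[2]
E
```

```text
(no output)
```

View pics/crop1.png

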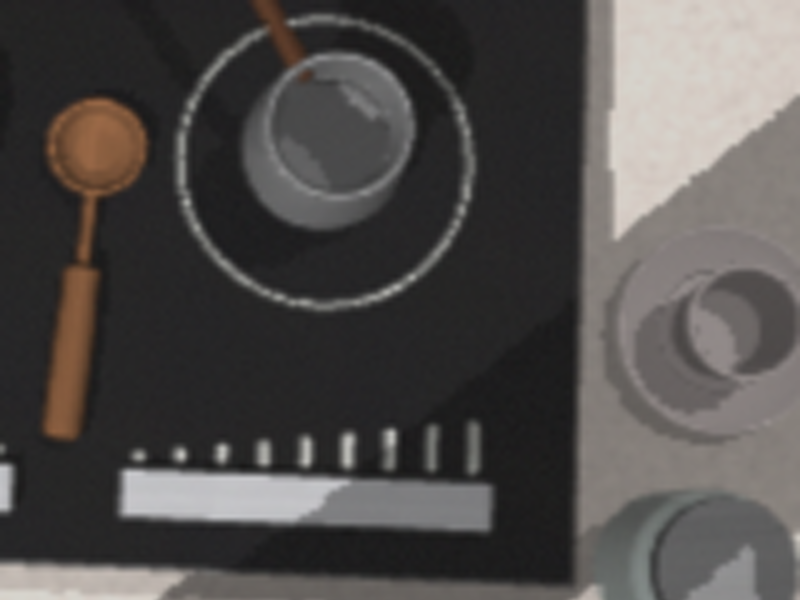

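```bash
python3 - <<'E'
from h import *
from plant import telemetry
from scipy.spatial.transform import Rotation as R
f=lambda x,y:px("top",(x+.5)/5-.5+310,(y+.5)/5-.5+130,.065)
a,b,c,d=f(120,468),f(122,516),f(492,485),f(491,531)
lo=(a+b)/2; hi=(c+d)/2; u=(hi-lo)/np.linalg.norm(hi-lo)
print("lo",lo,"hi",hi,np.linalg.norm(hi-lo),"mid",(lo+hi)/2)
m=(lo+hi)/2; S=m-.076*u; E=m+.078*u; print("S",S,"E",E,"dir",u)
s=telemetry.observe(); q=s["orientation"]; T=R.from_quat(q,scalar_first=True); print(T.as_matrix().round(3))
print("to S cm tool",T.inv().apply(S-s["tcp_pos"])*100,"yaw tool-y",u)
# turn about tool z so that tool x is along u (or -u), from here
v=T.inv().apply(u); print("u in tool",v,"angle x->u",np.arctan2(v[1],v[0]), "x->-u",np.arctan2(-v[1],-v[0]))
for p,z in(((310+720/5,130+560/5),.115),): print("jar",px("top",*p,z))
E
```

```text
lo [ 0.4624342  -0.06582148  0.065     ] hi [ 0.45712985 -0.25865744  0.065     ] 0.1929088943562805 mid [ 0.45978202 -0.16223946  0.065     ]
S [ 0.46187177 -0.0862682   0.065     ] E [ 0.45763728 -0.24020997  0.065     ] dir [-0.02749668 -0.99962189  0.        ]
[[ 0.964  0.267 -0.   ]
 [ 0.267 -0.964  0.001]
 [ 0.    -0.001 -1.   ]]
to S cm tool [ 42.1896681  -34.28686594  16.62209402] yaw tool-y [-0.02749668 -0.99962189  0.        ]
u in tool [-0.29388965  0.95583864 -0.00116885] angle x->u 1.8690902007748655 x->-u -1.2725024528149276
jar [ 0.43130726 -0.36374526  0.115     ]
```

The crop confirms it: the cezve stands on the ring behind the right bar, and the bar's ticks grow from x 138 (short, inner) to x 473 (long, outer). The bar measures 193 mm against the stated 192. Next I close the fingers and go above the low end.

```bash
cat > rel.py <<'E'
from h import *
import sys
from plant import telemetry
from scipy.spatial.transform import Rotation as R
S=np.array([.4619,-.0863,.065]);E=np.array([.4576,-.2402,.065]);u=(E-S)/np.linalg.norm(E-S)
s=telemetry.observe();T=R.from_quat(s["orientation"],scalar_first=True)
for n,P in(("S",S),("E",E)):print(n,(T.inv().apply(P-s["tcp_pos"])*100).round(2))
Y=u;Z=np.array([0,0,-1.]);G=R.from_matrix(np.c_[np.cross(Y,Z),Y,Z])
print("rot",(T.inv()*G).as_rotvec().round(4),"F",s["force"].round(2),"tcp",s["tcp_pos"].round(4),"t",s["time_s"],"w",s["gripper_width"])
E
python3 -m inch '{"dp":[[21.0,-17.0,0],[42.2,-34.3,0],[42.2,-34.3,0],[42.2,-34.3,0],[42.2,-34.3,0],[42.2,-34.3,0],[42.2,-34.3,0],[42.2,-34.3,0]],"delta_rot":[[0,0,0.15],[0,0,0.298],[0,0,0.298],[0,0,0.298],[0,0,0.298],[0,0,0.298],[0,0,0.298],[0,0,0.298]]}' 0 20; python3 rel.py
```

```text
time_s: 0.9
tcp_pos: [0.379, -0.2024, 0.2313]
orientation: [0.0, 1.0, -0.014, 0.0]
force: [0.7, -0.6, -1.1]
gripper_width: -0.0
grip_force: 0.0
S [  7.96 -11.84  16.63]
E [ 7.95  3.56 16.63]
rot [ 0.0001 -0.0001  0.0004] F [ 0.69 -0.63 -1.05] tcp [ 0.379  -0.2024  0.2313] t 0.9 w -4.326622818670145e-05
```

```bash
python3 -m inch '{"dp":[[4,-6,3],[8,-11.8,7],[8,-11.8,11],[8,-11.8,14.6],[8,-11.8,14.6],[8,-11.8,14.6],[8,-11.8,14.6],[8,-11.8,14.6]],"delta_rot":[[0,0,0],[0,0,0],[0,0,0],[0,0,0],[0,0,0],[0,0,0],[0,0,0],[0,0,0]]}'; python3 rel.py; python3 - <<'E'
from plant import eyes
import cv2
for n,(r,c) in{"scene":((130,220),(220,420)),"top":((130,255),(300,460))}.items():
    cv2.imwrite(f"pics/{n}2.png",cv2.resize(eyes.camera(n)[r[0]:r[1],c[0]:c[1]],None,fx=4,fy=4,interpolation=2))
E
```

```text
time_s: 1.7
tcp_pos: [0.4622, -0.0893, 0.0866]
orientation: [0.0, 1.0, -0.014, 0.001]
force: [-0.3, 0.1, 0.5]
gripper_width: -0.0003
grip_force: 0.0
S [-0.04 -0.3   2.16]
E [-0.05 15.1   2.17]
rot [ 0.0008 -0.002   0.0001] F [-0.29  0.11  0.53] tcp [ 0.4622 -0.0893  0.0866] t 1.7 w -0.00032650217795478936
```

View pics/scene2.png

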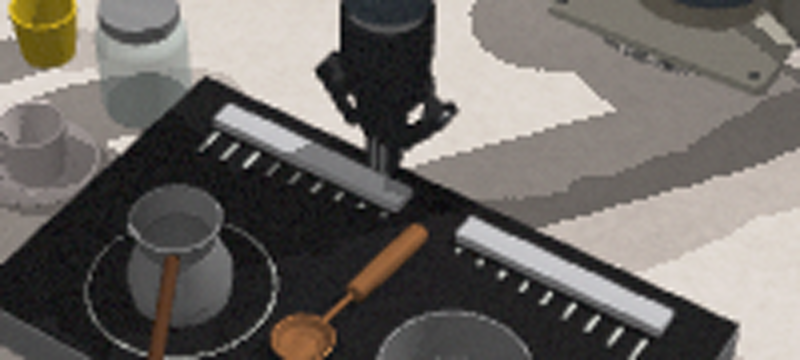

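The picture shows the shut fingertip at (383,180) just above the inner, low end of the cezve-side bar, and nothing is in the way. Now I lower it slowly.

```bash
python3 -m inch '{"dp":[[0,-0.3,1.0],[0,-0.3,1.7],[0,-0.3,2.0],[0,-0.3,2.2],[0,-0.3,2.3],[0,-0.3,2.4],[0,-0.3,2.4],[0,-0.3,2.4]],"delta_rot":[[0,0,0],[0,0,0],[0,0,0],[0,0,0],[0,0,0],[0,0,0],[0,0,0],[0,0,0]]}'; python3 rel.py
```

```text
time_s: 2.6
tcp_pos: [0.4616, -0.0855, 0.0614]
orientation: [0.0, 1.0, -0.014, -0.0]
force: [-1.8, 0.5, 3.4]
gripper_width: 0.0002
grip_force: 2.0
S [ 0.03  0.08 -0.36]
E [ 0.02 15.48 -0.36]
rot [0.     0.0001 0.0007] F [-1.77  0.49  3.44] tcp [ 0.4616 -0.0855  0.0614] t 2.6 w 0.00020196379094190273
```

Contact at 3.4 N, about 3.6 mm down. Now the stroke, at constant depth.

```bash
python3 -m inch '{"dp":[[0,0.5,0],[0,1.5,0],[0,2.5,0],[0,3.5,0],[0,4.5,0],[0,5.5,0],[0,6.5,0],[0,7.5,0]],"delta_rot":[[0,0,0],[0,0,0],[0,0,0],[0,0,0],[0,0,0],[0,0,0],[0,0,0],[0,0,0]]}'; python3 rel.py
```

```text
time_s: 3.4
tcp_pos: [0.4596, -0.1614, 0.0613]
orientation: [-0.0, 1.0, -0.014, -0.0]
force: [-0.2, 3.0, 3.9]
gripper_width: 0.0004
grip_force: 2.1
S [ 0.03 -7.51 -0.37]
E [ 0.02  7.88 -0.37]
rot [-0.0001  0.0001  0.0005] F [-0.16  3.04  3.87] tcp [ 0.4596 -0.1614  0.0613] t 3.4 w 0.0003774881103491347
```

```bash
python3 -m inch '{"dp":[[0,1.0,0],[0,2.0,0],[0,3.0,0],[0,4.0,0],[0,5.0,0],[0,6.0,0],[0,7.0,0],[0,7.8,0]],"delta_rot":[[0,0,0],[0,0,0],[0,0,0],[0,0,0],[0,0,0],[0,0,0],[0,0,0],[0,0,0]]}'; python3 rel.py
```

```text
time_s: 4.2
tcp_pos: [0.4575, -0.2394, 0.0612]
orientation: [0.0, 1.0, -0.014, -0.0]
force: [0.7, 2.6, 4.0]
gripper_width: -0.0001
grip_force: 2.1
S [  0.02 -15.32  -0.38]
E [ 0.01  0.08 -0.38]
rot [0.0001 0.0001 0.0005] F [0.68 2.57 3.95] tcp [ 0.4575 -0.2394  0.0612] t 4.2 w -9.349013533323881e-05
```

At the high end and still pressed (4.0 N). Lift straight off and look.

```bash
python3 -m inch '{"dp":[[0,0,-0.5],[0,0,-1.5],[0,0,-4],[0,0,-8],[0,0,-12],[0,0,-12],[0,0,-12],[0,0,-12]],"delta_rot":[[0,0,0],[0,0,0],[0,0,0],[0,0,0],[0,0,0],[0,0,0],[0,0,0],[0,0,0]]}'; python3 rel.py; python3 - <<'E'
from plant import eyes
import cv2
cv2.imwrite("pics/scene3.png",cv2.resize(eyes.camera("scene")[110:260,200:420],None,fx=3.5,fy=3.5,interpolation=2))
E
```

```text
time_s: 5.0
tcp_pos: [0.4571, -0.238, 0.1806]
orientation: [-0.0, 1.0, -0.013, -0.001]
force: [0.2, 0.7, -0.4]
gripper_width: 0.0001
grip_force: 0.0
S [  0.09 -15.17  11.57]
E [ 0.07  0.23 11.56]
rot [-0.0006  0.0011  0.001 ] F [ 0.21  0.67 -0.41] tcp [ 0.4571 -0.238   0.1806] t 5.0 w 7.469816064097435e-05
```

View pics/scene3.png

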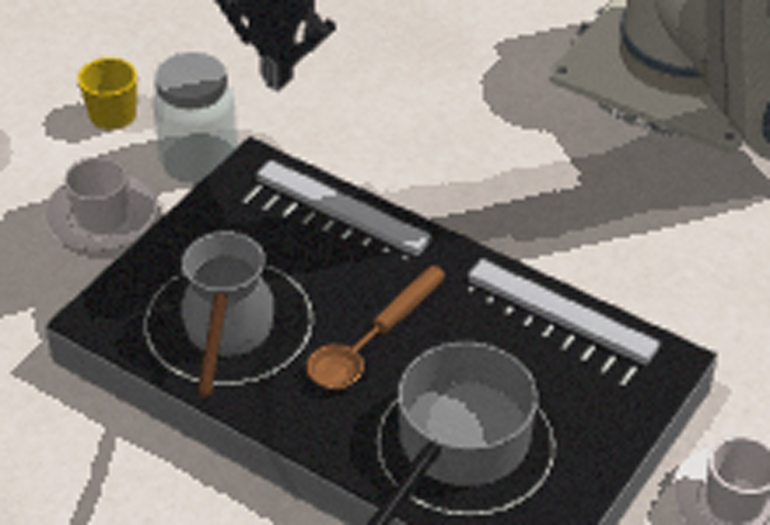

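The fingertip (275,80) is clear of everything, the bar (260–430, 170–250) is back up, and the cezve, pan, spoon and cups stand where they were.

```bash
python3 -c "
from plant import order; print(order.sign_off())"
```

```text
the job is handed in; nothing more can be done
None
```

I drew the shut fingertip along the right bar, in front of the cezve, from the low end to the high end in one stroke at about 4 N, lifted off there with nothing else moved, and handed the job in at about 5 s.

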